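# Put the checked glasses into their own cases

### The arm

A 7-joint arm with a two-finger parallel gripper is mounted at the origin on the work surface. World frame = base frame: x ahead of the robot, y to its left, z up, the work surface at z = 0. Lengths are in m, angles in rad, forces in N, time in s.
With the tool pointing down it reaches from about 0.425 to 0.825 m from the base axis. Payload 3.6 kg.
Tool frame: the origin (TCP) lies midway between the tips of the shut fingers; the grasp point (between the pads) lies 19 mm behind it; x points along the fingers, z is the direction in which the jaws open and shut, and the axes are right-handed (so a half turn about x gives the same grasp; the last joint's range is limited). The gripper opens to 85 mm and grips with 20 to 120 N. Pads are 22 mm wide; open, the fingers measure 114 mm over their backs; the gripper's body (76 mm by 85 mm) begins 54 mm behind the grasp point. The pads swing forward as they close: fully open they stand 13 mm farther back than shut.
Start: joints at [-1.173, 0.615, -0.013, 1.423, 0.008, 1.103, -0.04], TCP at [0.267, 0.592, 0.231] pointing down, gripper open.
Joint ranges: [-3.12, 3.12], [-0.3, 2.06], [-1.34, 1.32], [0.26, 2.42], [-1.36, 4.5], [0.01, 1.98], [-2.84, 2.84]. Speed limits (rad/s): [2.79, 2.79, 3.14, 3.14, 3.14, 3.14, 3.14].

### API

Orientations are given as [roll, pitch, yaw] about the fixed x, y, z axes, in that order (R = Rz(yaw) Ry(pitch) Rx(roll)).
In Python, from bench import status, viewer, hand_in gives the robot as it stands.
- The arm moves only by the shell command python3 -m jog 'ROWS' [FORCE]. ROWS is JSON, a list of rows, each a list of 7 numbers: the shift along the tool's x, y, z normalised to -1 to 1, where 1 is 50 cm, then the turn, a rotation vector about the tool's x, y, z normalised to -1 to 1, where 1 is pi/4 rad, then the opening in per cent of the stroke, from 0 (shut) to 100 (fully open). A call has 1 to 20 rows; each row is the pose to reach, as a shift and turn from the pose measured when the call began, along the tool's axes at that moment; what a row does not reach only later rows make up. A row lasts 1/12 s, in which the tool goes at most 41.7 mm and 7.16 degrees, less where a joint would pass 70% of its speed; a pose out of reach is approached as far as the arm can. A call with a number of a shift or a turn outside -1 to 1 is refused whole. A call with a gripper value outside its range is refused whole. The fingers move at their own pace and stop on an object; FORCE is the grip in N (left out, the last holds). Time passes only in rows, so rows that repeat a pose let the fingers close. It gives the time, the measured TCP pose, the force and the opening at its end, in the units of the state.
- status.get_state(): the state, without advancing time (a new reading comes with each control period).
- viewer.snapshot(name): name is "scene" or "side" or "wrist"; returns the picture (384x512x3 uint8, red, green, blue); there is no depth.
- viewer.camera_info(name): a dict with "fx", "fy", "cx", "cy" (pixels), "R" (3x3) and "t" (3): a world point X has camera coordinates R X + t. Camera axes: x right, y down, z forward; pixel columns grow to the right and rows downward; lengths in m; the calibration is good to about 2 mm. A picture is of the moment at which its call begins: read the wrist's pose just before it. camera_info takes no time and is no camera call; for the wrist camera it gives the pose at the moment of the call.
- hand_in(): hands the job in, once; it reports no verdict.
Trained networks look in the newest picture that a camera, given by its name, has taken for a name from the list of things; names that differ only in an ending like _2 or _b are one class to them, and where a whole thing is asked for, a point or a joint stands for the part that bears it (a point fixed in the world has none). Each returns a list of dicts, best first, with "p" (0 to 1); they miss things now and then, are a little off and sometimes report something else, mostly with a low value. They report only what shows in the picture. A call takes as long as a camera call.
- viewer.regions_of(camera, query): "mask" (384x512 bool, what is visible of it) and "centre" ([column, row] in pixels, amid what is visible of it).
- viewer.mark_of(camera, query): "centre" ([column, row] in pixels: a listed point, or the origin of a listed thing).
The state is a dict: "clock": time; "joints": joint angles; "joint_vel": joint speeds; "tau": joint torques, N m; "position": TCP position; "tool_rot": TCP orientation; "wrist_force": force on the tool from outside, world axes, zero at the start; "ft_torque": the same for the moment, N m; "gripper_width": finger opening in m.
Only numpy, scipy, OpenCV 4.12 (cv2) and the standard library are available. Lean on these libraries where they do the work, as an engineer would, in place of code of your own. Each camera call takes 0.05 s, during which the arm holds its last target. There are 200 camera calls.

### The job

The four pairs of folded glasses have been checked on the lens meter: put each pair into the open case of its own colour, standing upright on its rims as it does now, flat on the floor of the dark-lined lower half and lying along the case (either way round) so that nothing sits on the edge. Set them down rather than drop them, and do not disturb the spray bottle or the little tub of nose pads.

Things in the scene. Friction and masses are not known exactly. Their poses are not given: they have to be found in the camera images.
- glasses_red: Folded cat-eye glasses, red plastic frame, standing on lower rims and temple tips: 134 long (y), 30 deep (x), 36 high, 30 g, rigid. Origin: underside, middle of length and depth; z up. Front with flat bridge to -x, folded temples to +x. Grip at mid-length, closing along x: 30 thick there from bridge to outer temple, both 22 to 30 above the underside.
- glasses_blue: Folded rectangular glasses, blue plastic frame, standing on lower rims and temple tips: 134 long (y), 30 deep (x), 36 high, 30 g, rigid. Origin: underside, middle of length and depth; z up. Front with flat bridge to -x, folded temples to +x. Grip at mid-length, closing along x: 30 thick there from bridge to outer temple, both 22 to 30 above the underside.
- glasses_green: Folded pilot (dark-lens) glasses, green plastic frame, standing on lower rims and temple tips: 134 long (y), 30 deep (x), 36 high, 30 g, rigid. Origin: underside, middle of length and depth; z up. Front with flat bridge to -x, folded temples to +x. Grip at mid-length, closing along x: 30 thick there from bridge to outer temple, both 22 to 30 above the underside.
- glasses_yellow: Folded round, child's glasses, yellow plastic frame, standing on lower rims and temple tips: 118 long (y), 30 deep (x), 36 high, 30 g, rigid. Origin: underside, middle of length and depth; z up. Front with flat bridge to -x, folded temples to +x. Grip at mid-length, closing along x: 30 thick there from bridge to outer temple, both 22 to 30 above the underside.
- case_red: Hard red clamshell glasses case, opened flat, fixed to the bench. Two equal halves, each 158 long (y), 68 wide (x), 22 high, 3 walls, cut corners. Lower half: dark charcoal lining, inside 62 by 152, floor 5 above the bench. Lid: cream lining, lies beside it to +x, its centre at x = +69. Origin: underside of the lower half, at its centre; z up.
- case_blue: Hard blue clamshell glasses case, opened flat, fixed to the bench. Two equal halves, each 158 long (y), 68 wide (x), 22 high, 3 walls, cut corners. Lower half: dark charcoal lining, inside 62 by 152, floor 5 above the bench. Lid: cream lining, lies beside it to +x, its centre at x = +69. Origin: underside of the lower half, at its centre; z up.
- case_green: Hard green clamshell glasses case, opened flat, fixed to the bench. Two equal halves, each 158 long (y), 68 wide (x), 22 high, 3 walls, cut corners. Lower half: dark charcoal lining, inside 62 by 152, floor 5 above the bench. Lid: cream lining, lies beside it to +x, its centre at x = +69. Origin: underside of the lower half, at its centre; z up.
- case_yellow: Hard yellow clamshell glasses case, opened flat, fixed to the bench. Two equal halves, each 142 long (y), 68 wide (x), 22 high, 3 walls, cut corners. Lower half: dark charcoal lining, inside 62 by 136, floor 5 above the bench. Lid: cream lining, lies beside it to +x, its centre at x = +69. Origin: underside of the lower half, at its centre; z up.
- spray_bottle: Lens-spray bottle with white pump, clear with a cream label: 40 diameter, 120 high, 90 g, loose, upright. A bystander. Origin: centre of its underside.
- pad_tub: Small open white tub of nose pads: 42 diameter, 24 high, 30 g, loose, standing among the glasses. A bystander. Origin: centre of its underside.

How it is judged:
At the end, for the whole second after the job is handed in: Each pair stands upright (0.15 rad) on the floor (under 4 mm above it) of the dark-lined lower half of the case of its own colour, within 17 mm of the middle across the case and 12 mm along it, lying along it within 0.3 rad either way round; released and at rest (x of glasses_red in the frame of case_red between -0.017 and 0.017 m and y of glasses_red in the frame of case_red between -0.012 and 0.012 m and z of glasses_red in the frame of case_red below 0.009 m and angle between each of glasses_red, glasses_blue, glasses_green, glasses_yellow's own z axis and vertical below 0.15 rad and angle between the x axis of glasses_red and the x axis of case_red, either way round below 0.3 rad and contact force between each of glasses_red, glasses_blue, glasses_green, glasses_yellow and the fingers below 0.05 N and linear speed of each of glasses_red, glasses_blue, glasses_green, glasses_yellow below 0.02 m/s and angular speed of each of glasses_red, glasses_blue, glasses_green, glasses_yellow below 0.2 rad/s and x of glasses_blue in the frame of case_blue between -0.017 and 0.017 m and y of glasses_blue in the frame of case_blue between -0.012 and 0.012 m and z of glasses_blue in the frame of case_blue below 0.009 m and angle between the x axis of glasses_blue and the x axis of case_blue, either way round below 0.3 rad and x of glasses_green in the frame of case_green between -0.017 and 0.017 m and y of glasses_green in the frame of case_green between -0.012 and 0.012 m and z of glasses_green in the frame of case_green below 0.009 m and angle between the x axis of glasses_green and the x axis of case_green, either way round below 0.3 rad and x of glasses_yellow in the frame of case_yellow between -0.017 and 0.017 m and y of glasses_yellow in the frame of case_yellow between -0.012 and 0.012 m and z of glasses_yellow in the frame of case_yellow below 0.009 m and angle between the x axis of glasses_yellow and the x axis of case_yellow, either way round below 0.3 rad); the robot touches nothing.
It fails at once if the spray bottle is moved by more than 25 mm or tipped over (distance of spray_bottle from where it was at the start of the episode above 0.025 m or angle between spray_bottle's own z axis and vertical above 0.5 rad).
It fails at once if the tub of nose pads is moved by more than 25 mm or tipped over (distance of pad_tub from where it was at the start of the episode above 0.025 m or angle between pad_tub's own z axis and vertical above 0.5 rad).
It fails at once if a pair of glasses is dropped (falls freely at more than 0.6 m/s, a drop of about 2 cm) ((linear speed of glasses_red above 0.6 m/s and contact force between glasses_red and anything else below 0.001 N) or (linear speed of glasses_blue above 0.6 m/s and contact force between glasses_blue and anything else below 0.001 N) or (linear speed of glasses_green above 0.6 m/s and contact force between glasses_green and anything else below 0.001 N) or (linear speed of glasses_yellow above 0.6 m/s and contact force between glasses_yellow and anything else below 0.001 N)).
It also fails if it takes over 109 s, if anything falls off the work surface, if the arm or the gripper's body presses on something with over 40 N, if the wrist force passes 120 N, or if a joint passes its speed limit or range.

## Working session

There is one attempt and no reset: what is moved stays moved. The work goes in short steps, Python scripts to look and compute and a shell command to move; the robot and the scene stay as the last step left them, time stands still between calls to the robot, and variables do not carry over. Pictures are saved under pics/ and viewed, about 12 in all and at most 16, crops included, and the job is handed in when it is done.

```bash
mkdir -p pics; ls; python3 - <<'E'
from bench import status, viewer
import cv2
for n in("scene","side"):
    im=viewer.snapshot(n); cv2.imwrite(f"pics/{n}0.png",im[:,:,::-1])
    c=viewer.camera_info(n); print(n,c)
s=status.get_state(); print({k:s[k] for k in("clock","position","tool_rot","gripper_width")})
E
```

```text
pics
scene {'fx': 361.38451803728486, 'fy': 361.38451803728486, 'cx': 255.3702797663062, 'cy': 191.74836340427345, 'R': array([[-0.43541818,  0.90018553,  0.0087768 ],
       [ 0.57858396,  0.28730267, -0.76334643],
       [-0.68967501, -0.3272968 , -0.64592971]]), 't': array([ 0.16614823, -0.22658956,  1.37037786])}
side {'fx': 417.0266150571269, 'fy': 417.0266150571269, 'cx': 248.4587353101061, 'cy': 190.28579768269913, 'R': array([[ 9.99977999e-01, -5.32812988e-03, -3.95132260e-03],
       [-6.58087486e-03, -7.22042593e-01, -6.91817306e-01],
       [ 8.33069246e-04,  6.91828089e-01, -7.22061771e-01]]), 't': array([-0.43009682,  0.06060724,  1.11755276])}
{'clock': 0.1, 'position': array([0.26702535, 0.59188241, 0.2302564 ]), 'tool_rot': array([-3.13371574,  1.56851889, -1.98671006]), 'gripper_width': 0.08542483349208305}
```

View pics/scene0.png

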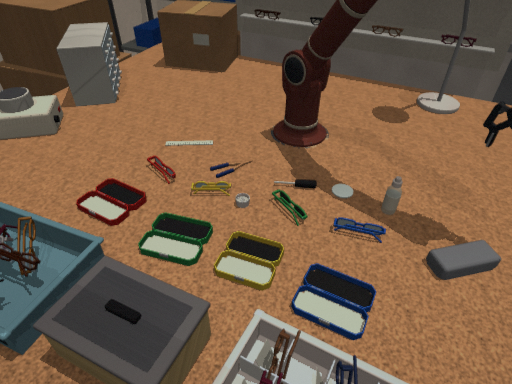

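View pics/side0.png

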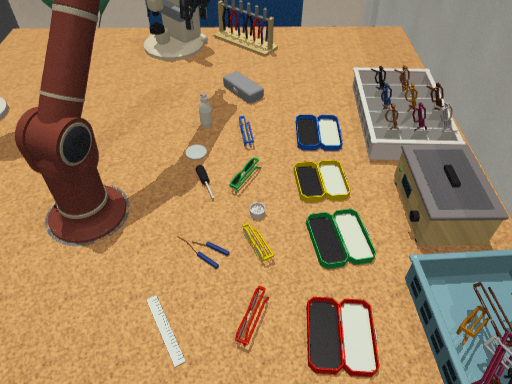

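Both views show all four pairs, roughly in a line at x≈0.4–0.5, with their cases at +x and each lid on the far (+x) side. The tub is between the yellow and green pairs, and the bottle is near blue. I'll fit poses by matching silhouettes in both views.

```bash
cat > h.py <<'E'
import numpy as np, cv2
from bench import status, viewer
from scipy.optimize import minimize
from scipy.spatial.transform import Rotation as Ro
def proj(c,P):
    q=P@c["R"].T+c["t"]; return np.c_[c["fx"]*q[:,0]/q[:,2]+c["cx"],c["fy"]*q[:,1]/q[:,2]+c["cy"]]
def ray(c,uv,z):
    d=c["R"].T@np.array([(uv[0]-c["cx"])/c["fx"],(uv[1]-c["cy"])/c["fy"],1]); o=-c["R"].T@c["t"]
    return o+d*(z-o[2])/d[2]
def hull(c,p,lx,ly,h,ox=0,z0=0):
    B=np.array([[ox+sx*lx/2,sy*ly/2,z] for sx in(-1,1) for sy in(-1,1) for z in(z0,z0+h)])
    k,s=np.cos(p[2]),np.sin(p[2]); B=B@np.array([[k,s,0],[-s,k,0],[0,0,1]])+[p[0],p[1],0]
    m=np.zeros((768*2,1024*2),np.uint8)
    cv2.fillConvexPoly(m,cv2.convexHull(np.round(proj(c,B)*4*16).astype(np.int32)),1,shift=4); return m
def fit(masks,dims,p0):
    big=[]
    for c,m in masks:
        y,x=np.nonzero(m); hl=cv2.convexHull(np.c_[x,y].astype(np.int32))
        k=np.zeros((384,512),np.uint8); cv2.fillConvexPoly(k,hl,1)
        big.append((c,cv2.resize(k,(2048,1536),interpolation=cv2.INTER_NEAREST)))
    def cost(q):
        p=[p0[0]+q[0],p0[1]+q[1],p0[2]+q[2]*10]; t=0
        for c,b in big:
            a=hull(c,p,*dims); t+=1-(a&b).sum()/(a|b).sum()
        return t
    r=min((minimize(cost,[0,0,d],method="Nelder-Mead",options=dict(initial_simplex=[[0,0,d],[.01,0,d],[0,.01,d],[0,0,d+.02]],xatol=1e-4,fatol=1e-4,maxiter=120)) for d in(-.04,0,.04)),key=lambda r:r.fun)
    return np.array(p0)+r.x*[1,1,10],r.fun
E
cat > m.py <<'E'
from h import *
cs={n:viewer.camera_info(n) for n in("scene","side")}
for n in cs: viewer.snapshot(n)
for col in("red","blue","green","yellow"):
  for k in("glasses","case"):
    nm=k+"_"+col; ms=[]; mk=[]
    for n,c in cs.items():
        r=viewer.regions_of(n,nm); m2=viewer.mark_of(n,nm)
        if r: ms.append((c,r[0]["mask"])); 
        if m2: mk.append(ray(c,m2[0]["centre"],0)[:2])
        print(nm,n,[(round(a["p"],2),int(a["mask"].sum())) for a in r[:2]],[(round(a["p"],2)) for a in m2[:2]])
    L=(.118 if k=="glasses" else .142) if col=="yellow" else (.134 if k=="glasses" else .158)
    d=(.03,L,.036) if k=="glasses" else (.137,L,.022,.0345)
    p,f=fit(ms,d,[*np.mean(mk,0),0.]); print("   ",nm,p.round(4),"cost",round(f,3),"marks",np.round(mk,3).tolist())
c=cs
for nm,z in(("spray_bottle",0),("pad_tub",0)):
    print(nm,[ray(c[n],viewer.mark_of(n,nm)[0]["centre"],z)[:2].round(3) for n in c])
print(status.get_state()["clock"])
E
python3 m.py
```

```text
glasses_red scene [(0.69, 208)] [0.82]
glasses_red side [(0.96, 447)] [0.88]
    glasses_red [ 0.4389 -0.3044 -0.4522] cost 0.683 marks [[0.438, -0.303], [0.436, -0.313]]
case_red scene [(0.64, 2070)] [0.79]
case_red side [(0.98, 5138)] [0.61]
    case_red [ 0.5864 -0.345  -0.0873] cost 0.096 marks [[0.586, -0.346], [0.582, -0.339]]
glasses_blue scene [(0.72, 484)] [0.59]
glasses_blue side [(0.51, 173)] [0.78, 0.47]
    glasses_blue [0.4248 0.3242 0.1374] cost 0.5 marks [[0.428, 0.329], [0.424, 0.331]]
case_blue scene [(0.89, 4258)] [0.77]
case_blue side [(0.56, 1562), (0.46, 382)] [0.68, 0.63]
    case_blue [0.6467 0.2925 1.4199] cost 0.367 marks [[0.619, 0.328], [0.62, -0.098]]
glasses_green scene [(0.69, 374)] [0.77]
glasses_green side [(0.86, 361)] [0.77]
    glasses_green [ 0.4184  0.1215 -0.5472] cost 0.664 marks [[0.417, 0.125], [0.424, 0.14]]
case_green scene [(0.73, 2054), (0.72, 2777)] [0.96]
case_green side [(0.73, 3147)] [0.64]
    case_green [ 0.6231 -0.102   0.1557] cost 1.05 marks [[0.621, -0.097], [0.623, -0.091]]
glasses_yellow scene [(0.58, 338)] [0.6]
glasses_yellow side [(0.59, 455)] [0.64]
    glasses_yellow [ 0.4507 -0.1129  0.4572] cost 0.447 marks [[0.459, -0.109], [0.453, -0.117]]
case_yellow scene [(0.74, 2851)] [0.79, 0.45]
case_yellow side [(0.64, 1934)] [0.6]
    case_yellow [0.6029 0.1054 0.0779] cost 0.113 marks [[0.599, 0.102], [0.606, 0.102]]
spray_bottle [array([0.284, 0.384]), array([ 0.442, -0.31 ])]
pad_tub [array([0.436, 0.327]), array([ 0.461, -0.009])]
2.0
```

```bash
cat > m2.py <<'E'
from h import *
cs={n:viewer.camera_info(n) for n in("scene","side")}
im={n:viewer.snapshot(n) for n in cs}
hue={"red":(0,7),"blue":(112,9),"green":(68,14),"yellow":(28,4)}
S={"glasses_red":(.438,-.305,-.35),"case_red":(.586,-.345,-.08),"glasses_blue":(.425,.325,.13),"case_blue":(.62,.327,0),"glasses_green":(.418,.122,-.5),"case_green":(.623,-.1,.1),"glasses_yellow":(.452,-.112,.45),"case_yellow":(.603,.105,.07)}
over={n:cv2.resize(im[n][:,:,::-1],(2048,1536),interpolation=cv2.INTER_CUBIC) for n in cs}
for nm,p0 in S.items():
    k,col=nm.split("_"); L=(.118 if k=="glasses" else .142) if col=="yellow" else (.134 if k=="glasses" else .158)
    d=(.03,L,.036) if k=="glasses" else (.137,L,.022,.0345)
    ms=[]
    for n,c in cs.items():
        hsv=cv2.cvtColor(im[n],cv2.COLOR_RGB2HSV).astype(int); h0,dh=hue[col]
        m=(np.abs((hsv[:,:,0]-h0+90)%180-90)<=dh)&(hsv[:,:,1]>(175 if col in("red","yellow") else 110))&(hsv[:,:,2]>40)
        roi=cv2.dilate(cv2.resize(hull(c,p0,*d),(512,384),interpolation=cv2.INTER_NEAREST),np.ones((15,15)))
        m=cv2.morphologyEx((m&(roi>0)).astype(np.uint8),cv2.MORPH_CLOSE,np.ones((3,3)))
        N,l,st,_=cv2.connectedComponentsWithStats(m); keep=[i for i in range(1,N) if st[i,4]>8]; m=np.isin(l,keep); ms.append((c,m))
        hl=cv2.convexHull(np.argwhere(m)[:,::-1].astype(np.int32)); cv2.polylines(over[n],[hl*4+2],1,(255,255,255),1)
    p,f=fit(ms,d,list(p0)); print(nm,p.round(4),"cost",round(f,3))
    for n,c in cs.items():
        e=cv2.findContours(hull(c,p,*d),cv2.RETR_EXTERNAL,cv2.CHAIN_APPROX_NONE)[0]; cv2.drawContours(over[n],e,-1,(255,0,255),2)
cv2.imwrite("pics/ov1.png",cv2.resize(over["scene"][560:1400,250:1600],(800,498),interpolation=cv2.INTER_AREA))
cv2.imwrite("pics/ov2.png",cv2.resize(over["side"][400:1536,580:1600],(539,600),interpolation=cv2.INTER_AREA))
E
python3 m2.py
```

```text
glasses_red [ 0.4386 -0.3027 -0.4358] cost 0.437
case_red [ 0.5866 -0.3449 -0.0811] cost 0.088
glasses_blue [0.4248 0.3257 0.1156] cost 0.483
case_blue [ 0.621   0.3287 -0.0472] cost 0.107
glasses_green [ 0.421   0.1255 -0.5646] cost 0.568
case_green [ 0.6238 -0.1001  0.1552] cost 0.11
glasses_yellow [ 0.4504 -0.1103  0.4051] cost 1.194
case_yellow [0.6022 0.1048 0.0773] cost 0.129
```

View pics/ov2.png

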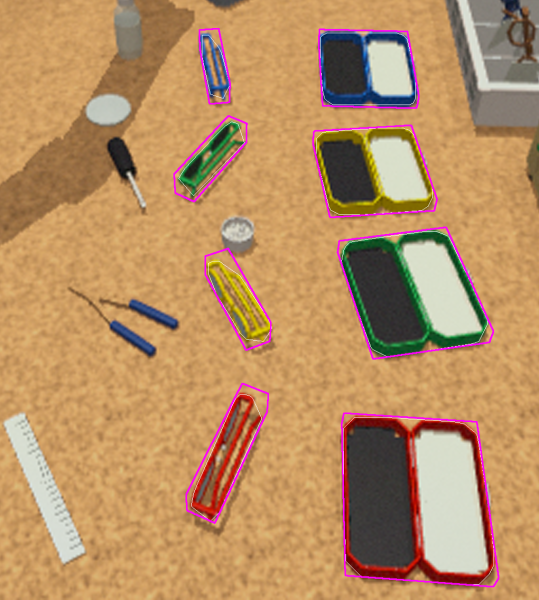

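View pics/ov1.png

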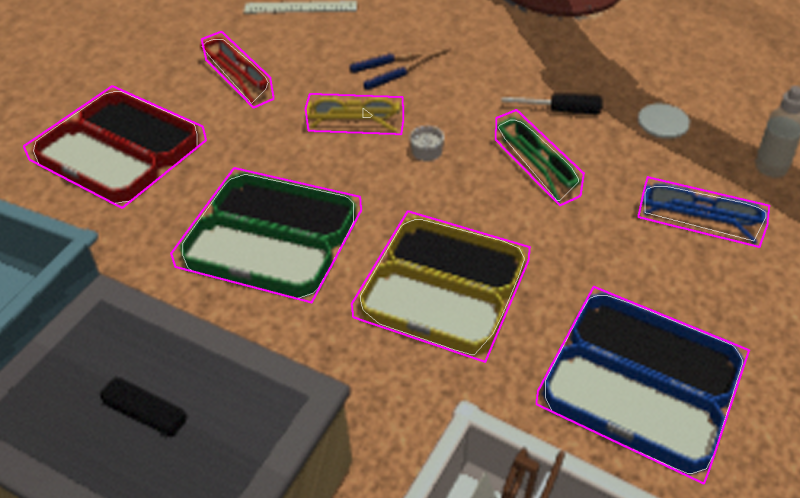

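The case fits are tight, about 2 mm. The glasses fits are good in the side view, though yellow only fitted there. I'll grip with the tips about 17 mm above the underside, so they stay above the 22 mm case wall. Next is a helper to plan the moves.

```bash
cat > g.py <<'E'
import sys
from h import *
# target: x y z yaw_of_object (closing along its x)
def row(x,y,z,psi):
    s=status.get_state(); R=Ro.from_euler("xyz",s["tool_rot"]).as_matrix(); best=None
    for k in(0,np.pi):
        zc=np.array([np.cos(psi+k),np.sin(psi+k),0]); xx=np.array([0,0,-1.]); T=np.c_[xx,np.cross(zc,xx),zc]
        rv=Ro.from_matrix(R.T@T).as_rotvec()
        if best is None or np.linalg.norm(rv)<np.linalg.norm(best): best=rv
    d=R.T@(np.array([x,y,z])-s["position"])
    print("row",(d/.5).round(4).tolist(),(best/(np.pi/4)).round(3).tolist(),"| tcp",s["position"].round(4),"j7",s["joints"][6].round(2),"j",s["joints"].round(2),"w",round(s["gripper_width"],4),"t",round(s["clock"],2))
a=[float(v) for v in sys.argv[1:]]
row(*a)
E
python3 g.py .425 .326 .16 .12
```

```text
row [0.1426, -0.5067, -0.3561] [1.308, -0.0, -0.0] | tcp [0.2673 0.5925 0.2313] j7 -0.04 j [-1.17  0.61 -0.01  1.42  0.01  1.1  -0.04] w 0.0855 t 2.1
```

```bash
python3 -m jog '[[0.08,-0.25,-0.18,0.4,0,0,100],[0.14,-0.5067,-0.3561,1,0,0,100],[0.14,-0.5067,-0.3561,1,0,0,100],[0.14,-0.5067,-0.3561,1,0,0,100],[0.14,-0.5067,-0.3561,1,0,0,100],[0.14,-0.5067,-0.3561,1,0,0,100],[0.14,-0.5067,-0.3561,1,0,0,100],[0.14,-0.5067,-0.3561,1,0,0,100],[0.14,-0.5067,-0.3561,1,0,0,100],[0.14,-0.5067,-0.3561,1,0,0,100]]'; python3 g.py .425 .326 .16 .12
```

```text
clock: 2.93
position: [0.4261, 0.3242, 0.1613]
tool_rot: [-1.856, 1.57, -1.499]
wrist_force: [-0.6, 0.9, 0.6]
gripper_width: 0.0856
row [0.0025, 0.0041, -0.0008] [0.302, -0.0, 0.001] | tcp [0.4261 0.3242 0.1613] j7 -0.2 j [-0.82  0.53  0.19  1.85 -0.14  0.78 -0.2 ] w 0.0856 t 2.93
```

```bash
python3 -m jog '[[0.0025,0.004,0,0.3,0,0,100],[0.0025,0.004,0,0.3,0,0,100],[0.0025,0.004,0,0.3,0,0,100],[0.0025,0.004,0,0.3,0,0,100]]'; cat > w.py <<'E'
import sys
from h import *
# overlay of expected glasses box on wrist picture, and refit from colour mask
nm,x,y,psi,out=sys.argv[1],*map(float,sys.argv[2:5]),sys.argv[5]
c=viewer.camera_info("wrist"); im=viewer.snapshot("wrist"); o=cv2.resize(im[:,:,::-1],(2048,1536),interpolation=cv2.INTER_CUBIC)
d=(.03,.118 if "yellow" in nm else .134,.036)
def dr(p,col):
    e=cv2.findContours(hull(c,p,*d),cv2.RETR_EXTERNAL,cv2.CHAIN_APPROX_NONE)[0]; cv2.drawContours(o,e,-1,col,3)
dr([x,y,psi],(255,0,255))
r=viewer.regions_of("wrist",nm); print([(round(a["p"],2),int(a["mask"].sum()),a["centre"]) for a in r[:3]])
mk=viewer.mark_of("wrist",nm); print("mark",[(round(a["p"],2),ray(c,a["centre"],0).round(4)) for a in mk[:2]])
if r:
    p,f=fit([(c,r[0]["mask"])],d,[x,y,psi]); print("fit",p.round(4),round(f,3)); dr(p,(255,255,0))
cv2.imwrite(out,cv2.resize(o,(640,480),interpolation=cv2.INTER_AREA))
E
python3 w.py glasses_blue .425 .326 .12 pics/w1.png;python3 g.py .425 .326 .16 .12
```

```text
clock: 3.27
position: [0.4246, 0.328, 0.1602]
tool_rot: [1.128, 1.57, 1.256]
wrist_force: [-0.1, -0.1, -0.5]
gripper_width: 0.0851
[(0.94, 2055, [256.0, 186.0])]
mark [(0.74, array([0.4189, 0.3245, 0.    ]))]
fit [0.4233 0.324  0.1398] 0.067
row [0.0004, -0.0019, -0.0003] [0.006, 0.0, -0.0] | tcp [0.425  0.327  0.1602] j7 -0.39 j [-0.87  0.53  0.26  1.85 -0.19  0.78 -0.39] w 0.0856 t 3.42
```

View pics/w1.png

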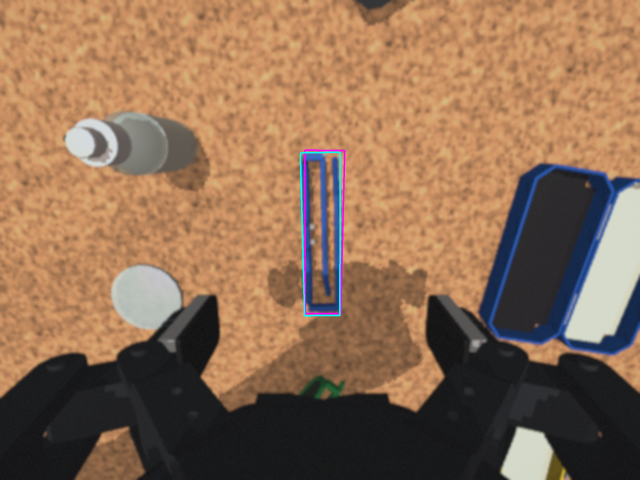

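The wrist fit (cyan box, rows ~153–315) matches the blue frame closely, so I'll use it.

```bash
python3 g.py .4233 .324 .015 .14
```

```text
row [0.2904, -0.0054, -0.0042] [-0.019, 0.0, -0.0] | tcp [0.425  0.327  0.1602] j7 -0.39 j [-0.87  0.53  0.26  1.85 -0.19  0.78 -0.39] w 0.0856 t 3.42
```

```bash
python3 -m jog '[[0.05,-0.0054,-0.0042,-0.019,0,0,100],[0.1,-0.0054,-0.0042,-0.019,0,0,100],[0.15,-0.0054,-0.0042,-0.019,0,0,100],[0.19,-0.0054,-0.0042,-0.019,0,0,90],[0.23,-0.0054,-0.0042,-0.019,0,0,80],[0.26,-0.0054,-0.0042,-0.019,0,0,80],[0.28,-0.0054,-0.0042,-0.019,0,0,80],[0.29,-0.0054,-0.0042,-0.019,0,0,70],[0.29,-0.0054,-0.0042,-0.019,0,0,70],[0.29,-0.0054,-0.0042,-0.019,0,0,50],[0.29,-0.0054,-0.0042,-0.019,0,0,40],[0.29,-0.0054,-0.0042,-0.019,0,0,30],[0.29,-0.0054,-0.0042,-0.019,0,0,20],[0.29,-0.0054,-0.0042,-0.019,0,0,20],[0.29,-0.0054,-0.0042,-0.019,0,0,20],[0.29,-0.0054,-0.0042,-0.019,0,0,20],[0.29,-0.0054,-0.0042,-0.019,0,0,20]]' 25; python3 g.py .621 .3287 .15 -.047
```

```text
clock: 4.83
position: [0.424, 0.3245, 0.0163]
tool_rot: [0.539, 1.569, 0.679]
wrist_force: [-0.0, 0.2, 6.4]
gripper_width: 0.029
row [-0.2668, -0.0463, 0.3918] [0.238, 0.002, -0.002] | tcp [0.424  0.3245 0.0163] j7 -0.3 j [-0.8   0.75  0.16  1.96 -0.26  0.45 -0.3 ] w 0.029 t 4.83
```

```bash
python3 -m jog '[[-0.02,0,0,0,0,0,20],[-0.05,0,0,0,0,0,20],[-0.1,0,0,0,0,0,20],[-0.15,0,0,0,0,0,20],[-0.2,0,0.05,0.05,0,0,20],[-0.2,-0.0463,0.12,0.1,0,0,20],[-0.2,-0.0463,0.18,0.15,0,0,20],[-0.2,-0.0463,0.24,0.2,0,0,20],[-0.2,-0.0463,0.3,0.238,0,0,20],[-0.2,-0.0463,0.36,0.238,0,0,20],[-0.2,-0.0463,0.392,0.238,0,0,20],[-0.2,-0.0463,0.392,0.238,0,0,20],[-0.2,-0.0463,0.392,0.238,0,0,20]]'; python3 g.py .621 .3287 .022 -.047; python3 - <<'E'
from h import *
cv2.imwrite("pics/w2.png",viewer.snapshot("wrist")[:,:,::-1])
E
```

```text
clock: 5.92
position: [0.6208, 0.3282, 0.1163]
tool_rot: [0.97, 1.57, 0.922]
wrist_force: [-0.9, -0.1, 0.3]
gripper_width: 0.0289
row [0.1885, 0.001, 0.0002] [-0.001, 0.001, -0.001] | tcp [0.6208 0.3282 0.1163] j7 -0.37 j [-0.66  0.82  0.28  1.38 -0.25  0.97 -0.37] w 0.0289 t 5.92
```

View pics/w2.png

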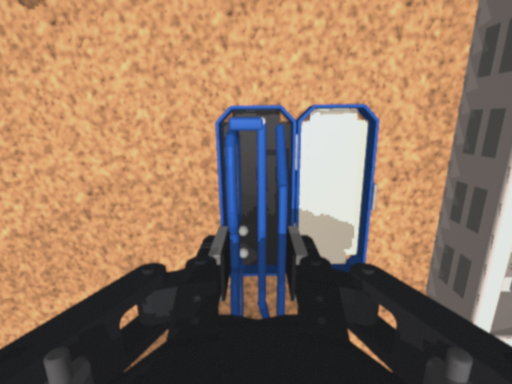

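Blue is held level and lines up with the dark half of its case. Next I'll lower it, release and lift.

```bash
python3 -m jog '[[0.04,0.001,0,0,0,0,20],[0.08,0.001,0,0,0,0,20],[0.12,0.001,0,0,0,0,20],[0.15,0.001,0,0,0,0,20],[0.17,0.001,0,0,0,0,20],[0.18,0.001,0,0,0,0,20],[0.186,0.001,0,0,0,0,20],[0.189,0.001,0,0,0,0,20],[0.189,0.001,0,0,0,0,20],[0.189,0.001,0,0,0,0,20]]'; python3 -m jog '[[0.001,0,0,0,0,0,40],[0.001,0,0,0,0,0,45],[0,0,0,0,0,0,55],[0,0,0,0,0,0,65],[0,0,0,0,0,0,70],[0,0,0,0,0,0,70],[-0.02,0,0,0,0,0,70],[-0.06,0,0,0,0,0,70],[-0.12,0,0,0,0,0,80],[-0.2,0,0,0,0,0,100],[-0.26,0,0,0,0,0,100],[-0.26,0,0,0,0,0,100]]'; python3 w.py glasses_blue .621 .3287 -.047 pics/w3.png; python3 g.py .421 .1255 .16 -.56
```

```text
clock: 6.8
position: [0.6204, 0.3295, 0.0229]
tool_rot: [1.061, 1.569, 1.014]
wrist_force: [-0.2, 0.8, 0.0]
gripper_width: 0.0292
clock: 7.8
position: [0.6251, 0.3308, 0.1625]
tool_rot: [0.548, 1.552, 0.501]
wrist_force: [1.1, -0.1, 0.5]
gripper_width: 0.0853
[(0.92, 1848, [250.6, 178.2])]
mark [(0.77, array([0.6176, 0.3287, 0.    ]))]
fit [ 0.6192  0.3294 -0.0383] 0.041
row [-0.0144, -0.4257, -0.3783] [0.653, 0.001, -0.003] | tcp [0.62   0.3292 0.1535] j7 -0.38 j [-0.67  0.78  0.29  1.35 -0.24  1.04 -0.38] w 0.0855 t 7.95
```

View pics/w3.png

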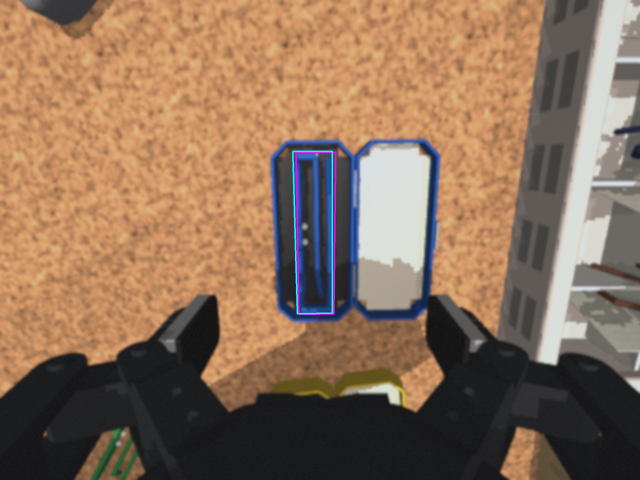

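Blue is standing inside the dark half (cols 293–333 within 280–350), free of the walls. Green is next.

```bash
python3 -m jog '[[-0.0144,-0.4257,-0.3783,0.653,0,0,100],[-0.0144,-0.4257,-0.3783,0.653,0,0,100],[-0.0144,-0.4257,-0.3783,0.653,0,0,100],[-0.0144,-0.4257,-0.3783,0.653,0,0,100],[-0.0144,-0.4257,-0.3783,0.653,0,0,100],[-0.0144,-0.4257,-0.3783,0.653,0,0,100],[-0.0144,-0.4257,-0.3783,0.653,0,0,100],[-0.0144,-0.4257,-0.3783,0.653,0,0,100],[-0.0144,-0.4257,-0.3783,0.653,0,0,100],[-0.0144,-0.4257,-0.3783,0.653,0,0,100]]'; python3 w.py glasses_green .421 .1255 -.56 pics/w4.png; python3 g.py .421 .1255 .015 -.56
```

```text
clock: 8.78
position: [0.4212, 0.126, 0.1595]
tool_rot: [1.777, 1.569, 1.217]
wrist_force: [0.0, -0.1, -0.3]
gripper_width: 0.0852
[(0.87, 2040, [260.4, 183.9])]
mark [(0.94, array([0.4202, 0.1234, 0.    ]))]
fit [ 0.4217  0.1243 -0.5424] 0.064
row [0.2892, -0.0034, -0.0004] [0.003, 0.0, -0.003] | tcp [0.4219 0.1266 0.1596] j7 -0.57 j [-0.67  0.43  0.45  2.1  -0.3   0.67 -0.57] w 0.0857 t 8.93
```

View pics/w4.png

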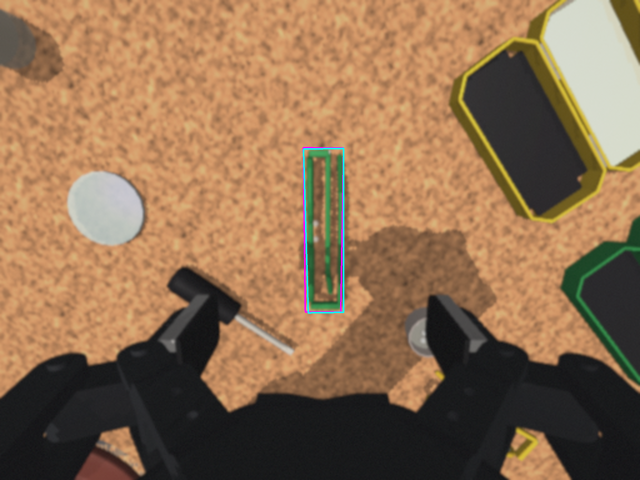

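Green fits well (cyan, cols 304–344, rows 148–313). The tub at (430,330) is clear of the fingers.

```bash
python3 -m jog '[[0.05,-0.0042,0.002,-0.02,0,0,100],[0.1,-0.0042,0.002,-0.02,0,0,100],[0.15,-0.0042,0.002,-0.02,0,0,100],[0.19,-0.0042,0.002,-0.02,0,0,90],[0.23,-0.0042,0.002,-0.02,0,0,80],[0.26,-0.0042,0.002,-0.02,0,0,80],[0.28,-0.0042,0.002,-0.02,0,0,80],[0.287,-0.0042,0.002,-0.02,0,0,70],[0.287,-0.0042,0.002,-0.02,0,0,70],[0.287,-0.0042,0.002,-0.02,0,0,50],[0.287,-0.0042,0.002,-0.02,0,0,40],[0.287,-0.0042,0.002,-0.02,0,0,30],[0.287,-0.0042,0.002,-0.02,0,0,20],[0.287,-0.0042,0.002,-0.02,0,0,20],[0.287,-0.0042,0.002,-0.02,0,0,20],[0.287,-0.0042,0.002,-0.02,0,0,20]]' 25; python3 g.py .6238 -.1001 .115 .155
```

```text
clock: 10.27
position: [0.4225, 0.1248, 0.0168]
tool_rot: [1.262, 1.567, 0.72]
wrist_force: [0.2, -0.7, 6.7]
gripper_width: 0.0288
row [-0.1964, -0.1768, 0.5772] [-0.888, 0.003, -0.004] | tcp [0.4225 0.1248 0.0168] j7 -0.38 j [-0.47  0.69  0.2   2.21 -0.5   0.28 -0.38] w 0.0288 t 10.27
```

```bash
python3 -m jog '[[-0.02,0,0,0,0,0,20],[-0.05,0,0,0,0,0,20],[-0.1,0,0,0,0,0,20],[-0.15,0,0,0,0,0,20],[-0.2,-0.02,0.06,-0.1,0,0,20],[-0.2,-0.04,0.13,-0.2,0,0,20],[-0.2,-0.06,0.2,-0.3,0,0,20],[-0.2,-0.08,0.27,-0.4,0,0,20],[-0.2,-0.1,0.34,-0.5,0,0,20],[-0.2,-0.12,0.41,-0.6,0,0,20],[-0.2,-0.15,0.48,-0.7,0,0,20],[-0.2,-0.1768,0.54,-0.8,0,0,20],[-0.2,-0.1768,0.5772,-0.888,0,0,20],[-0.2,-0.1768,0.5772,-0.888,0,0,20],[-0.2,-0.1768,0.5772,-0.888,0,0,20]]'; python3 g.py .6238 -.1001 .0225 .155
```

```text
clock: 11.52
position: [0.6234, -0.101, 0.116]
tool_rot: [0.918, 1.567, 1.071]
wrist_force: [-0.7, -0.2, -0.3]
gripper_width: 0.0287
row [0.187, 0.0011, 0.0007] [-0.003, 0.003, -0.004] | tcp [ 0.6234 -0.101   0.116 ] j7 0.41 j [ 0.03  0.71  0.17  1.61 -0.15  0.83  0.41] w 0.0287 t 11.52
```

```bash
python3 -m jog '[[0.04,0.001,0,0,0,0,20],[0.08,0.001,0,0,0,0,20],[0.12,0.001,0,0,0,0,20],[0.15,0.001,0,0,0,0,20],[0.17,0.001,0,0,0,0,20],[0.18,0.001,0,0,0,0,20],[0.185,0.001,0,0,0,0,20],[0.187,0.001,0,0,0,0,20],[0.187,0.001,0,0,0,0,20],[0.187,0.001,0,0,0,0,20]]'; python3 -m jog '[[0.001,0,0,0,0,0,40],[0.001,0,0,0,0,0,45],[0,0,0,0,0,0,55],[0,0,0,0,0,0,65],[0,0,0,0,0,0,70],[0,0,0,0,0,0,70],[-0.02,0,0,0,0,0,70],[-0.06,0,0,0,0,0,70],[-0.12,0,0,0,0,0,80],[-0.2,0,0,0,0,0,100],[-0.26,0,0,0,0,0,100],[-0.26,0,0,0,0,0,100]]'; python3 w.py glasses_green .6238 -.1001 .155 pics/w5.png; python3 g.py .4504 -.111 .16 .42
```

```text
clock: 12.35
position: [0.6241, -0.1002, 0.0235]
tool_rot: [0.54, 1.566, 0.693]
wrist_force: [0.2, -0.2, 0.5]
gripper_width: 0.0289
clock: 13.35
position: [0.6283, -0.102, 0.1619]
tool_rot: [-0.144, 1.552, 0.009]
wrist_force: [1.3, -0.2, 0.2]
gripper_width: 0.0852
[(0.72, 2040, [253.2, 179.6]), (0.57, 16361, [289.2, 175.1])]
mark [(0.77, array([ 0.6232, -0.1005,  0.    ]))]
fit [ 0.6235 -0.1003  0.1338] 0.038
row [-0.0133, 0.0319, -0.3451] [-0.34, 0.006, -0.002] | tcp [ 0.6234 -0.1005  0.154 ] j7 0.4 j [ 0.02  0.67  0.18  1.58 -0.14  0.9   0.4 ] w 0.0854 t 13.5
```

View pics/w5.png

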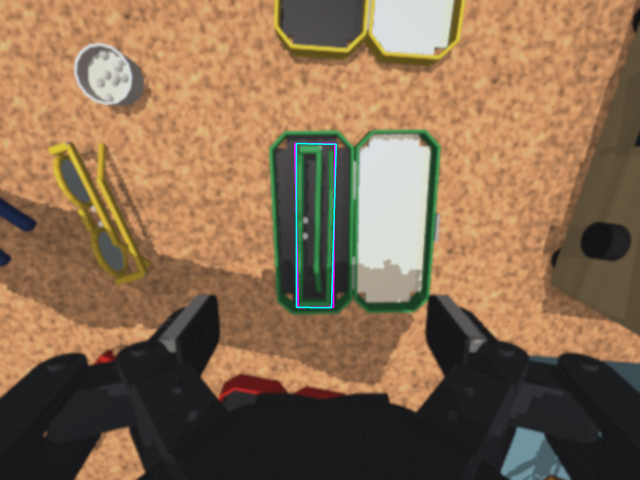

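Green is well placed (cols 296–336 within the dark lining 278–352). Yellow is next.

```bash
python3 -m jog '[[-0.0133,0.0319,-0.3451,-0.34,0,0,100],[-0.0133,0.0319,-0.3451,-0.34,0,0,100],[-0.0133,0.0319,-0.3451,-0.34,0,0,100],[-0.0133,0.0319,-0.3451,-0.34,0,0,100],[-0.0133,0.0319,-0.3451,-0.34,0,0,100],[-0.0133,0.0319,-0.3451,-0.34,0,0,100],[-0.0133,0.0319,-0.3451,-0.34,0,0,100],[-0.0133,0.0319,-0.3451,-0.34,0,0,100]]'; python3 w.py glasses_yellow .4504 -.111 .42 pics/w6.png; python3 g.py .4504 -.111 .015 .42
```

```text
clock: 14.17
position: [0.4522, -0.1108, 0.1597]
tool_rot: [0.101, 1.565, 0.522]
wrist_force: [0.1, -0.1, -0.1]
gripper_width: 0.0856
[(0.74, 1679, [259.5, 184.0])]
mark [(0.86, array([ 0.4553, -0.1155,  0.    ])), (0.71, array([0.5982, 0.0988, 0.    ]))]
fit [ 0.4507 -0.1152  0.4583] 0.072
row [0.2893, 0.0006, -0.0044] [0.001, 0.007, -0.001] | tcp [ 0.4519 -0.1108  0.1597] j7 0.69 j [ 0.12  0.43  0.1   2.03 -0.07  0.67  0.69] w 0.0852 t 14.32
```

View pics/w6.png

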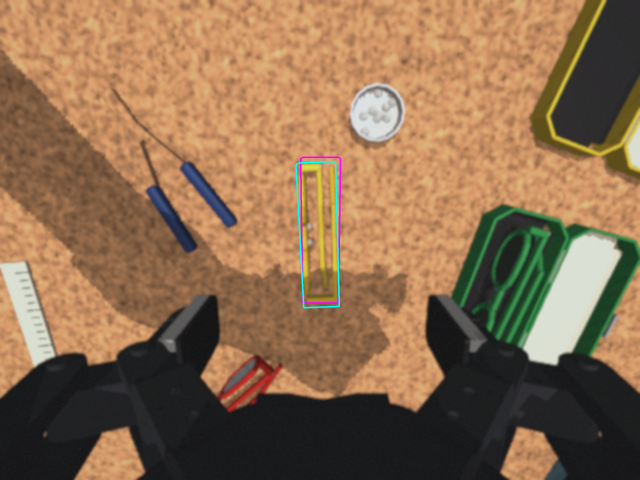

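```bash
python3 g.py .4507 -.115 .016 .455
```

```text
row [0.2873, -0.007, -0.0071] [-0.043, 0.007, -0.001] | tcp [ 0.4519 -0.1108  0.1597] j7 0.69 j [ 0.12  0.43  0.1   2.03 -0.07  0.67  0.69] w 0.0852 t 14.32
```

```bash
python3 -m jog '[[0.05,-0.007,-0.007,-0.043,0.007,0,80],[0.1,-0.007,-0.007,-0.043,0.007,0,75],[0.15,-0.007,-0.007,-0.043,0.007,0,75],[0.19,-0.007,-0.007,-0.043,0.007,0,75],[0.23,-0.007,-0.007,-0.043,0.007,0,75],[0.26,-0.007,-0.007,-0.043,0.007,0,75],[0.28,-0.007,-0.007,-0.043,0.007,0,75],[0.287,-0.007,-0.007,-0.043,0.007,0,70],[0.287,-0.007,-0.007,-0.043,0.007,0,70],[0.287,-0.007,-0.007,-0.043,0.007,0,50],[0.287,-0.007,-0.007,-0.043,0.007,0,40],[0.287,-0.007,-0.007,-0.043,0.007,0,30],[0.287,-0.007,-0.007,-0.043,0.007,0,20],[0.287,-0.007,-0.007,-0.043,0.007,0,20],[0.287,-0.007,-0.007,-0.043,0.007,0,20],[0.287,-0.007,-0.007,-0.043,0.007,0,20]]' 25; python3 g.py .6022 .1048 .115 .077
```

```text
clock: 15.65
position: [0.4515, -0.1151, 0.0171]
tool_rot: [-0.311, 1.569, 0.143]
wrist_force: [-0.2, 0.2, 6.6]
gripper_width: 0.029
row [-0.1953, 0.2627, 0.4643] [0.481, 0.002, 0.0] | tcp [ 0.4515 -0.1151  0.0171] j7 0.76 j [ 0.17  0.7   0.05  2.14 -0.1   0.31  0.76] w 0.029 t 15.65
```

```bash
python3 -m jog '[[-0.02,0,0,0,0,0,20],[-0.05,0,0,0,0,0,20],[-0.1,0,0,0,0,0,20],[-0.15,0,0,0,0,0,20],[-0.195,0.03,0.05,0.06,0,0,20],[-0.195,0.06,0.11,0.12,0,0,20],[-0.195,0.09,0.17,0.18,0,0,20],[-0.195,0.12,0.23,0.24,0,0,20],[-0.195,0.16,0.29,0.3,0,0,20],[-0.195,0.2,0.35,0.36,0,0,20],[-0.195,0.23,0.41,0.42,0,0,20],[-0.195,0.2627,0.4643,0.481,0,0,20],[-0.195,0.2627,0.4643,0.481,0,0,20],[-0.195,0.2627,0.4643,0.481,0,0,20]]'; python3 g.py .6022 .1048 .0228 .077
```

```text
clock: 16.82
position: [0.6021, 0.1078, 0.1142]
tool_rot: [0.828, 1.569, 0.91]
wrist_force: [0.6, -0.8, -0.6]
gripper_width: 0.0286
row [0.1828, -0.0061, -0.0005] [0.006, 0.001, -0.001] | tcp [0.6021 0.1078 0.1142] j7 0.06 j [-0.35  0.69  0.24  1.68 -0.21  0.8   0.06] w 0.0286 t 16.82
```

```bash
python3 -m jog '[[0.04,-0.006,0,0,0,0,20],[0.08,-0.006,0,0,0,0,20],[0.12,-0.006,0,0,0,0,20],[0.15,-0.006,0,0,0,0,20],[0.17,-0.006,0,0,0,0,20],[0.178,-0.006,0,0,0,0,20],[0.181,-0.006,0,0,0,0,20],[0.183,-0.006,0,0,0,0,20],[0.183,-0.006,0,0,0,0,20],[0.183,-0.006,0,0,0,0,20]]'; python3 -m jog '[[0.001,0,0,0,0,0,40],[0.001,0,0,0,0,0,45],[0,0,0,0,0,0,55],[0,0,0,0,0,0,65],[0,0,0,0,0,0,70],[0,0,0,0,0,0,70],[-0.02,0,0,0,0,0,70],[-0.06,0,0,0,0,0,70],[-0.12,0,0,0,0,0,80],[-0.2,0,0,0,0,0,100],[-0.26,0,0,0,0,0,100],[-0.26,0,0,0,0,0,100]]'; python3 w.py glasses_yellow .6022 .1048 .077 pics/w7.png; python3 g.py .4386 -.303 .16 -.436
```

```text
clock: 17.65
position: [0.6031, 0.1049, 0.0236]
tool_rot: [0.414, 1.568, 0.496]
wrist_force: [0.4, 0.2, -0.4]
gripper_width: 0.0284
clock: 18.65
position: [0.6075, 0.1048, 0.1617]
tool_rot: [0.132, 1.553, 0.214]
wrist_force: [0.7, -0.1, 0.8]
gripper_width: 0.0854
[(0.97, 1731, [253.6, 180.0]), (0.6, 741, [113.9, 258.8])]
mark [(0.75, array([ 0.4531, -0.0125,  0.    ])), (0.7, array([0.6031, 0.1029, 0.    ]))]
fit [0.6019 0.1046 0.0903] 0.054
row [-0.0142, -0.7859, -0.3931] [0.66, 0.003, -0.003] | tcp [0.6023 0.1048 0.154 ] j7 0.05 j [-0.36  0.64  0.25  1.64 -0.2   0.88  0.05] w 0.0857 t 18.8
```

View pics/w7.png

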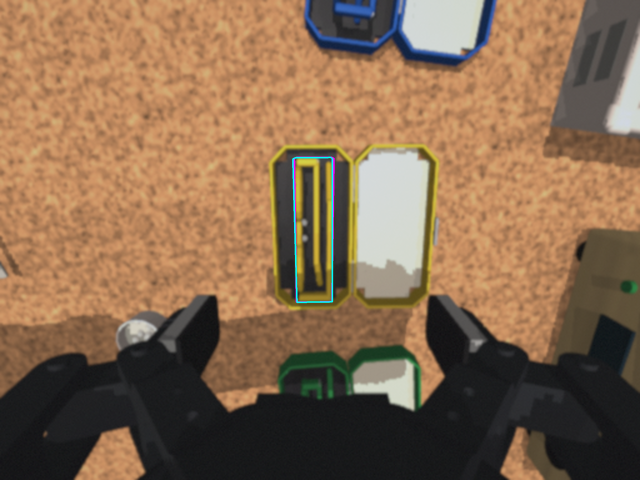

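Yellow is centred in its dark half. Red is last.

```bash
python3 -m jog '[[-0.0142,-0.7859,-0.3931,0.66,0,0,100],[-0.0142,-0.7859,-0.3931,0.66,0,0,100],[-0.0142,-0.7859,-0.3931,0.66,0,0,100],[-0.0142,-0.7859,-0.3931,0.66,0,0,100],[-0.0142,-0.7859,-0.3931,0.66,0,0,100],[-0.0142,-0.7859,-0.3931,0.66,0,0,100],[-0.0142,-0.7859,-0.3931,0.66,0,0,100],[-0.0142,-0.7859,-0.3931,0.66,0,0,100],[-0.0142,-0.7859,-0.3931,0.66,0,0,100],[-0.0142,-0.7859,-0.3931,0.66,0,0,100],[-0.0142,-0.7859,-0.3931,0.66,0,0,100],[-0.0142,-0.7859,-0.3931,0.66,0,0,100],[-0.0142,-0.7859,-0.3931,0.66,0,0,100]]'; python3 w.py glasses_red .4386 -.303 -.436 pics/w8.png; python3 g.py .4386 -.303 .016 -.436
```

```text
clock: 19.88
position: [0.4367, -0.3038, 0.1586]
tool_rot: [2.2, 1.567, 1.76]
wrist_force: [0.6, 0.6, -0.8]
gripper_width: 0.0854
[(0.58, 2028, [261.5, 183.9])]
mark []
fit [ 0.437  -0.3094 -0.3796] 0.064
row [0.2858, -0.0061, 0.0013] [0.004, -0.001, -0.006] | tcp [ 0.4392 -0.3006  0.1589] j7 0.4 j [ 0.31  0.54  0.37  1.86 -0.28  0.79  0.4 ] w 0.0851 t 20.03
```

View pics/w8.png

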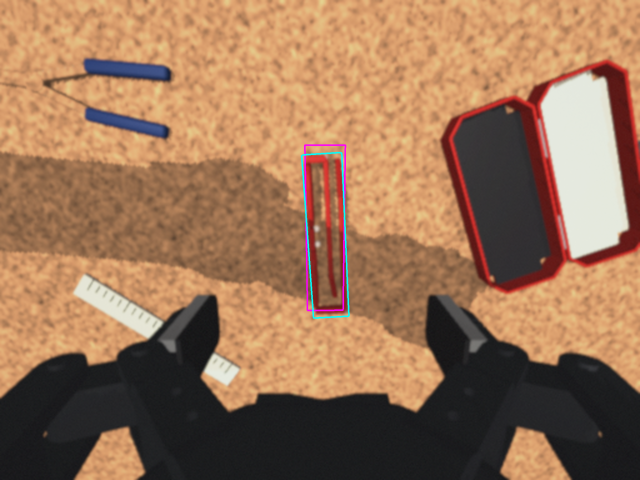

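The cyan fit follows the red frame (top about 303–342,155). I'll refit now that the arm has settled.

```bash
python3 w.py glasses_red .437 -.309 -.38 pics/w9.png; python3 g.py .4375 -.308 .016 -.38
```

```text
[(0.93, 2085, [263.7, 185.8])]
mark [(0.89, array([ 0.4393, -0.3073,  0.    ]))]
fit [ 0.4372 -0.3093 -0.386 ] 0.058
row [0.2871, -0.0149, 0.0021] [-0.068, 0.001, -0.004] | tcp [ 0.4394 -0.3012  0.1596] j7 0.4 j [ 0.31  0.54  0.37  1.86 -0.28  0.79  0.4 ] w 0.0854 t 20.18
```

```bash
python3 -m jog '[[0.05,-0.017,0.002,-0.062,0,0,85],[0.1,-0.017,0.002,-0.062,0,0,80],[0.15,-0.017,0.002,-0.062,0,0,80],[0.19,-0.017,0.002,-0.062,0,0,80],[0.23,-0.017,0.002,-0.062,0,0,80],[0.26,-0.017,0.002,-0.062,0,0,80],[0.28,-0.017,0.002,-0.062,0,0,80],[0.287,-0.017,0.002,-0.062,0,0,70],[0.287,-0.017,0.002,-0.062,0,0,70],[0.287,-0.017,0.002,-0.062,0,0,50],[0.287,-0.017,0.002,-0.062,0,0,40],[0.287,-0.017,0.002,-0.062,0,0,30],[0.287,-0.017,0.002,-0.062,0,0,20],[0.287,-0.017,0.002,-0.062,0,0,20],[0.287,-0.017,0.002,-0.062,0,0,20],[0.287,-0.017,0.002,-0.062,0,0,20]]' 25; python3 g.py .5866 -.3449 .115 -.081
```

```text
clock: 21.52
position: [0.4378, -0.3094, 0.0172]
tool_rot: [0.814, 1.566, 0.43]
wrist_force: [-0.6, 0.2, 6.3]
gripper_width: 0.0292
row [-0.1946, 0.0465, 0.3032] [-0.386, 0.004, -0.003] | tcp [ 0.4378 -0.3094  0.0172] j7 0.55 j [ 0.42  0.76  0.24  1.95 -0.38  0.47  0.55] w 0.0292 t 21.52
```

```bash
python3 -m jog '[[-0.02,0,0,0,0,0,20],[-0.05,0,0,0,0,0,20],[-0.1,0,0,0,0,0,20],[-0.15,0,0,0,0,0,20],[-0.195,0.01,0.05,-0.06,0,0,20],[-0.195,0.02,0.11,-0.12,0,0,20],[-0.195,0.03,0.17,-0.2,0,0,20],[-0.195,0.04,0.23,-0.28,0,0,20],[-0.195,0.0465,0.28,-0.36,0,0,20],[-0.195,0.0465,0.3032,-0.386,0,0,20],[-0.195,0.0465,0.3032,-0.386,0,0,20],[-0.195,0.0465,0.3032,-0.386,0,0,20]]'; python3 g.py .5866 -.3449 .0228 -.081
```

```text
clock: 22.52
position: [0.586, -0.3448, 0.115]
tool_rot: [0.748, 1.567, 0.666]
wrist_force: [-1.0, 0.3, 0.3]
gripper_width: 0.0288
row [0.1844, -0.0006, 0.0008] [-0.001, 0.003, -0.003] | tcp [ 0.586  -0.3448  0.115 ] j7 0.61 j [ 0.36  0.79  0.26  1.46 -0.23  0.92  0.61] w 0.0288 t 22.52
```

```bash
python3 -m jog '[[0.04,0,0.001,0,0,0,20],[0.08,0,0.001,0,0,0,20],[0.12,0,0.001,0,0,0,20],[0.15,0,0.001,0,0,0,20],[0.17,0,0.001,0,0,0,20],[0.178,0,0.001,0,0,0,20],[0.182,0,0.001,0,0,0,20],[0.184,0,0.001,0,0,0,20],[0.184,0,0.001,0,0,0,20],[0.184,0,0.001,0,0,0,20]]'; python3 -m jog '[[0.001,0,0,0,0,0,40],[0.001,0,0,0,0,0,45],[0,0,0,0,0,0,55],[0,0,0,0,0,0,65],[0,0,0,0,0,0,70],[0,0,0,0,0,0,70],[-0.02,0,0,0,0,0,70],[-0.06,0,0,0,0,0,70],[-0.12,0,0,0,0,0,80],[-0.2,0,0,0,0,0,100],[-0.26,0,0,0,0,0,100],[-0.26,0,0,0,0,0,100],[-0.26,0,0,0,0,0,100],[-0.26,0,0,0,0,0,100]]'; python3 w.py glasses_red .5866 -.3449 -.081 pics/w10.png; python3 g.py .5866 -.3449 .2 -.081
```

```text
clock: 23.35
position: [0.5872, -0.345, 0.0241]
tool_rot: [0.334, 1.566, 0.252]
wrist_force: [0.3, 0.2, -0.5]
gripper_width: 0.0288
clock: 24.52
position: [0.5863, -0.3448, 0.1542]
tool_rot: [0.504, 1.567, 0.423]
wrist_force: [-0.1, 0.7, -0.7]
gripper_width: 0.0855
[(0.67, 1984, [260.5, 180.7])]
mark [(0.78, array([ 0.5864, -0.3462,  0.    ]))]
fit [ 0.5863 -0.3457 -0.0938] 0.046
row [-0.0952, -0.0005, 0.0017] [-0.001, 0.001, -0.004] | tcp [ 0.5858 -0.3444  0.1524] j7 0.59 j [ 0.36  0.75  0.27  1.43 -0.22  1.    0.59] w 0.0858 t 24.67
```

View pics/w10.png

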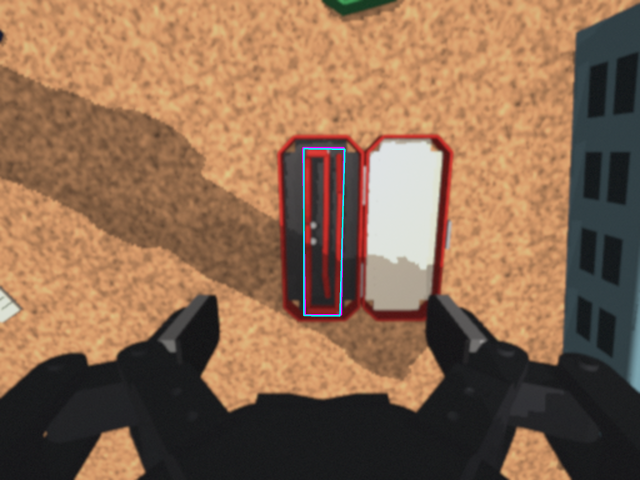

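```bash
python3 - <<'E'
from h import *
o=[viewer.snapshot(n)[:,:,::-1] for n in("scene","side")]
a=cv2.resize(o[0][110:360,60:400],(680,500)) ; cv2.imwrite("pics/f1.png",a)
cv2.imwrite("pics/f2.png",cv2.resize(o[1][80:384,180:400],(434,600)))
E
```

```text
(no output)
```

View pics/f2.png

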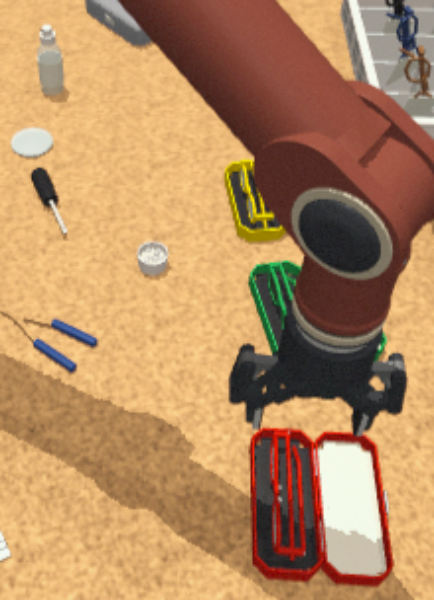

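View pics/f1.png

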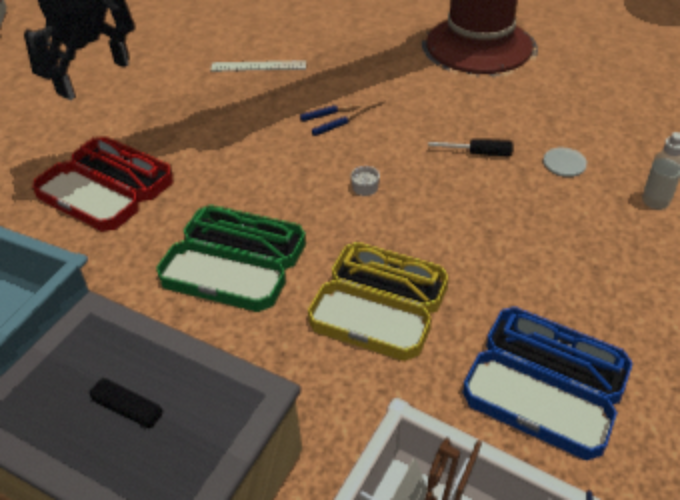

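All four pairs stand upright in the dark halves of their own cases. The tub (365,180) and bottle (663,170) look undisturbed, and the arm is clear of everything.

```bash
python3 -c "
from bench import hand_in; print(hand_in())"
```

```text
the job is handed in; nothing more can be done
None
```

All four pairs are in the cases of their own colour, and I handed the job in at about 25 s on the robot's clock. I found the poses from the scene and side pictures, refined each pair from the wrist camera, and gripped each at mid-length. I then set each pair down and opened the jaws before lifting.

**Placement:** after release, the wrist-camera fits put every pair within about 2 mm of its case centre and 0.03 rad of its direction. These fits took the glasses' underside at bench height, not on the 5 mm case floor. I did not measure height and tilt separately.

**Final view:** the last scene picture shows all four pairs standing inside the dark halves. The tub, the bottle and the arm looked clear and undisturbed.

**Checks that disagreed:**
- The networks confused colour classes in the first round: blue and green cases, and the bottle and tub marks. I located the cases by colour fits instead.
- The first yellow and red glasses fits were off by up to about 7 mm and 0.06 rad. I corrected both from the wrist camera before gripping.
- The wrist showed about 6 to 7 N upward each time the fingers closed on a pair, and it was gone after lifting. I did not find out why.

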